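Hang the caddy on the lipped rail

ROBOT

A 7-joint arm with a two-finger parallel gripper is mounted at the origin on a cart in front of the work surface, level with it; the furniture and walls round the work are solid. World frame = base frame: x ahead of the robot, y to its left, z up, the work surface at z = 0. Lengths are in m, angles in rad, forces in N, time in s.
With the tool pointing down it reaches from about 0.4 to 0.85 m from the base axis. Payload 4.5 kg.
Tool frame: the origin (TCP) lies on the centre line of the jaws, within the pads' length; the fingertips stand r.tip_extent ahead of it and the grasp point (between the pads) is the TCP (r.tip_extent is the distance from the TCP to the fingertips, in m); z points along the fingers, y is the line along which they close (so a half turn about z gives the same grasp; the last joint's range is limited). The gripper opens to 88 mm and grips with 3 to 60 N. Pads are 18 mm wide; open, the fingers measure 123 mm over their backs; the gripper's body (75 mm by 187 mm) begins 45 mm behind the grasp point.
Start: joints at [-1.268, 0.689, -0.195, 1.565, 0.157, 0.902, -0.215], TCP at [0.166, 0.603, 0.258] pointing down, gripper open.
Joint ranges: [-3.01, 3.01], [-0.46, 2.08], [-1.47, 1.51], [0.13, 2.56], [-1, 4.14], [0.04, 2.09], [-2.66, 2.66]. Speed limits (rad/s): [2.57, 2.57, 3.14, 3.14, 3.14, 3.14, 3.14].

INTERFACE

Orientations are given as a unit quaternion [x, y, z, w].
In Python, from plant import sensors, vision, finish_job, r gives the robot as it stands. The module is installed in compiled form; this text tells all that it offers.
- The arm moves only by the tool step_arm, never from a script. Its argument "steps" is a list of rows, each a list of 2 entries, a list of its own where there are three numbers: the shift along the tool's x, y, z in cm, then the turn, a rotation vector about the tool's x, y, z in degrees. A call has 1 to 12 rows; each row shifts and turns the commanded pose from where the row before left it, along the tool's axes as they then stand; what a row does not reach is not made up. A row lasts 1/8 s, in which the tool goes at most 62.5 mm and 10.7 degrees, less where a joint would pass 70% of its speed; a pose out of reach is approached as far as the arm can. A call with a gripper value outside its range is refused whole. "claw" is the opening, from -1 (shut) to 1 (fully open), set as the call begins (left out, the last holds). The fingers move at their own pace and stop on an object; "grip_force" is the grip in N (left out, the last holds). Time passes only in rows, so rows that do not move let the fingers close. It gives the time, the measured TCP pose, the force, the opening and the grip force at its end, in the units of the state.
- sensors.get_state(): the state, without advancing time (a new reading comes with each control period).
- vision.snapshot(name): name is "side" or "top"; returns a dict with "img" (400x640x3 uint8, red, green, blue), "fx", "fy", "cx", "cy" (pixels), "k1" (the pictures are not rectified: a ray, as slopes to the right and down, at radius r is drawn at 1 + k1 r^2 times it, then the intrinsics apply), "position" and "rotation" of the camera in the world. Camera axes: x right, y down, z forward; pixel columns grow to the right and rows downward; lengths in m; the calibration is good to about 2 mm. A picture is of the moment at which its call begins. There is no depth.
- finish_job(): hands the job in; it is judged then, once.
The state is a dict: "clock": time; "q": joint angles; "qd": joint speeds; "joint_torque": joint torques, N m; "tool_pos": TCP position; "eef_rot": TCP orientation; "contact_force": force on the tool from outside, world axes, zero at the start; "moment": the same for the moment, N m; "opening": opening from 0.0 (shut) to 1.0 (fully open); "finger_force": force on a finger pad.
Only numpy, scipy, OpenCV 4.12 (cv2) and the standard library are available. Lean on these libraries where they do the work, as an engineer would, in place of code of your own. Each camera call takes 0.05 s, during which the arm holds its last target. There are 200 camera calls.

TASK

Pick up the green caddy by its wooden grip and hook it onto the middle of the white rail from the front: lift its tongue over the rail's front lip and lower it gently, still held, until the tongue rests on the channel floor behind the lip. Then, without lifting it out, slide it along the rail to the right until its side meets the right column, and let go so that it hangs there. Treat the rail gently (never more than 25 N, no dropping the caddy in) and do not disturb the mug, the spice jar or the tin.

Things in the scene. Friction and masses are not known exactly. Their poses are not given: they have to be found in the camera images.
- caddy: Green plastic caddy, about 0.25 kg, on the worktop. Origin: centre of the underside of its basket; z up, x towards its hooked back, y left. Basket 76 (x) x 90 (y) x 50 mm high. Back plate x = 36 to 40 mm, 90 mm wide, up to z = 92 mm; from its top a web (z = 88 to 92 mm) runs back to a tongue that points down. The slot between plate and tongue is 8 mm wide.
- grip (a point): Middle of the free part of the caddy's wooden grip, 118 mm above the underside at the caddy's x = y = 0. The grip is 10 mm thick (caddy's x), 44 mm wide (y), and stands free from z = 95 to its top at 138 mm. Axes as the caddy's.
- tongue (a point): Middle of the rounded lower edge of the caddy's tongue: 50 mm behind the caddy's origin (its x), 58 mm above the underside. The tongue is 4 mm thick (x = 48 to 52 mm) and 90 mm wide. Axes as the caddy's.
- stand: Hanging rail fixed to the worktop: dark steel base 290 mm long, two dark columns, an white rail between them. Origin: on the worktop under the middle of the channel; z up, -x is the front where the caddy hangs, y runs along the rail, +y left. Columns at y = +-117 to +-133 mm, x = -20 to 14 mm, up to z = 150 mm. The rail spans y = -117 to 117 mm.
- rail_mid (a point): Middle of the channel at its MEAN floor height, 98 mm over the worktop; fixed to the stand, not to the rail. The rail is clamped up to 10 mm higher or lower, unmeasured: feel for it (the clamp holds 25 N). Channel floor x = -5 to 5 mm; front lip x = -8 to -5 mm, 22 mm above the floor; rear wall x = 5 to 8 mm, 30 mm high; front plate goes 60 mm below the floor. Axes as the stand's.
- stop_face (a point): Inner face of the right column (stand's y = -117 mm), the end stop: the caddy's origin is then at the stand's y = -72 mm. Hooked with the tongue mid-channel, the caddy's x along the stand's x, its origin is at the stand's x = -50 mm, underside 58 mm below the floor; 2 mm free from plate to lip, 3 mm each side of the tongue. Let go, it leans up to 0.08 rad, back against the front plate.
- mug: Bystander: teal mug, 86 x 108 x 60 mm, upright; origin at the centre of its underside.
- spice_jar: Bystander: spice jar with red cap, 45 mm wide, 106 mm high; origin at the centre of its underside.
- tin: Bystander: low food tin, 86 mm wide, 40 mm high; origin at the centre of its underside.

How it is judged:
By the outcome, as a careful person would: the job done as asked, in the order asked, and still so for the second after the job is handed in, with the robot touching nothing.
It also fails if it takes over 51 s, if anything falls off the work surface, if the arm or the gripper's body presses on something with over 40 N, if the wrist force passes 120 N, or if a joint passes its speed limit or range.

## Working session

There is one attempt and no reset: what is moved stays moved. The work goes in short steps, Python scripts to look and compute and a tool call to move; the robot and the scene stay as the last step left them, time stands still between calls to the robot, and variables do not carry over. Pictures are saved under pics/ and viewed, at most 10 in all, crops included, and the job is handed in when it is done.

Besides the shell and the picture viewer there is one more tool, called after "Emit:" as name(argument=value, ...) on one line, values as JSON. step_arm: Moves the arm, as the interface text tells. Its arguments: {"type":"object","properties":{"steps":{"type":"array"},"claw":{"type":"number"},"grip_force":{"type":"number"}},"required":["steps"]}

```bash
mkdir -p pics; cat > h.py <<'E'
import numpy as np, cv2
from plant import sensors, vision, finish_job, r
from scipy.spatial.transform import Rotation as R
def snap(n,f):
    s=vision.snapshot(n); cv2.imwrite('pics/'+f,s['img'][:,:,::-1]); return s
def rot(s):
    q=np.array(s['rotation']); return q if q.shape==(3,3) else R.from_quat(q).as_matrix()
def ray(s,u,v):
    p=np.array([[[float(u),float(v)]]]); K=np.array([[s['fx'],0,s['cx']],[0,s['fy'],s['cy']],[0,0,1]])
    a=cv2.undistortPoints(p,K,np.array([s['k1'],0,0,0,0.]))[0,0]
    return np.array(s['position']),rot(s)@np.array([a[0],a[1],1])
def onz(s,u,v,z):
    o,d=ray(s,u,v); return o+d*(z-o[2])/d[2]
def tri(s1,p1,s2,p2):
    o1,d1=ray(s1,*p1);o2,d2=ray(s2,*p2)
    t=np.linalg.lstsq(np.c_[d1,-d2],o2-o1,rcond=None)[0]
    a=o1+d1*t[0];b=o2+d2*t[1]; return (a+b)/2,np.linalg.norm(a-b)
def proj(s,P):
    c=rot(s).T@(np.array(P)-s['position']);x=c[:2]/c[2];x=x*(1+s['k1']*(x@x));return s['fx']*x[0]+s['cx'],s['fy']*x[1]+s['cy']
E
python3 - <<'E'
from h import *
import pickle
S={n:snap(n,n+'0.png') for n in('top','side')}
pickle.dump(S,open('S0.pkl','wb'))
for n in S: print(n,{k:v for k,v in S[n].items() if k!='img'})
print(sensors.get_state(), r.tip_extent)
E
```

```text
top {'fx': 387.4685049660284, 'fy': 387.4685049660284, 'cx': 322.4566195673413, 'cy': 198.5426727130876, 'k1': -0.005480693170242828, 'position': array([0.47335264, 0.03571931, 1.28202811]), 'rotation': array([-0.69990264,  0.71313244, -0.03422805,  0.02017051])}
side {'fx': 505.6700234702625, 'fy': 505.6700234702625, 'cx': 316.03101935354306, 'cy': 200.2014589050046, 'k1': -0.16676859264856236, 'position': array([1.15131352, 1.20897726, 0.8459409 ]), 'rotation': array([ 0.19554453,  0.83748942, -0.49524544, -0.12290551])}
{'clock': 0.1, 'q': array([-1.26821188,  0.68991504, -0.1945103 ,  1.5662378 ,  0.15733314,
        0.90247371, -0.21509176]), 'qd': array([-0.00059258, -0.00285469, -0.00088075, -0.00208358, -0.00026298,
        0.00065968, -0.00207182]), 'joint_torque': array([-3.07163835e-03, -5.28501964e+01, -1.27161719e+00, -1.53837562e+01,
       -5.25851687e-02,  1.92743020e-03,  3.87995146e-05]), 'tool_pos': array([0.16588531, 0.60203499, 0.25698123]), 'eef_rot': array([ 1.33939788e-01,  9.90989132e-01, -8.19403579e-04, -3.69451286e-05]), 'contact_force': array([-0.62504531,  0.34456565,  0.22628119]), 'moment': array([-0.01683662,  0.03729141,  0.0184909 ]), 'finger_force': 0.0, 'opening': 1.0002772808292586} 0.019
```

View pics/top0.png

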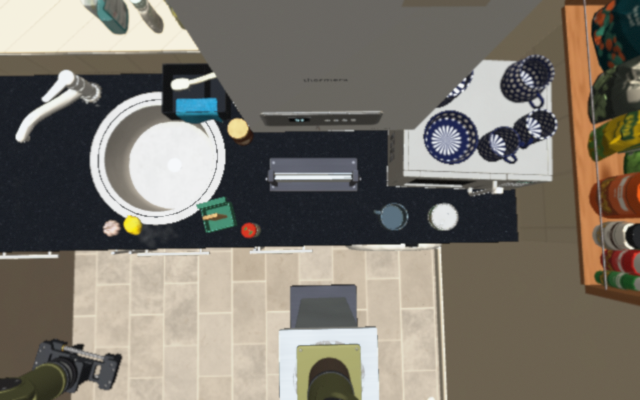

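View pics/side0.png

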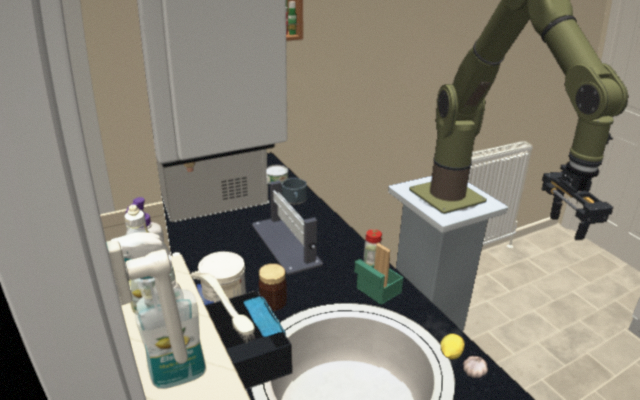

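The top view shows the caddy at about (215,215), the spice jar at (250,230), the stand at (313,174) and the mug at (393,216). The side view shows the caddy at (378,280) and the stand at (287,232). I'll enlarge crops of both.

```bash
python3 - <<'E'
from h import *
import pickle
S=pickle.load(open('S0.pkl','rb'))
t=S['top']['img'][:,:,::-1];s=S['side']['img'][:,:,::-1]
a=cv2.resize(t[150:250,180:380],None,fx=4,fy=4,interpolation=cv2.INTER_CUBIC)
cv2.imwrite('pics/c1.png',a)
b=cv2.resize(s[180:310,240:420],None,fx=4.4,fy=4.4,interpolation=cv2.INTER_CUBIC)
cv2.imwrite('pics/c2.png',b)
E
```

```text
(no output)
```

View pics/c1.png

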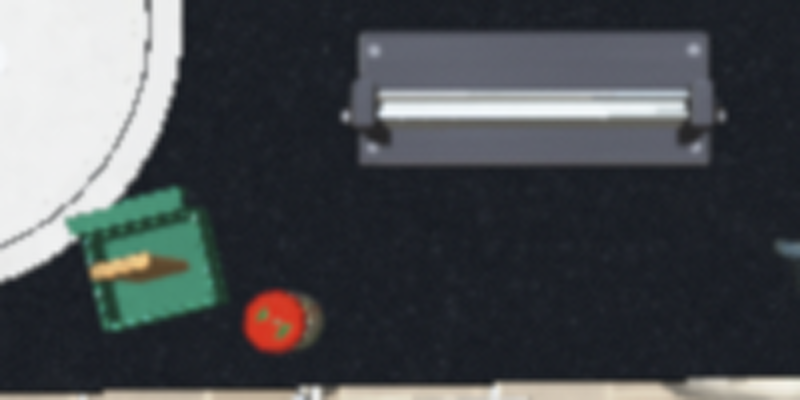

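View pics/c2.png

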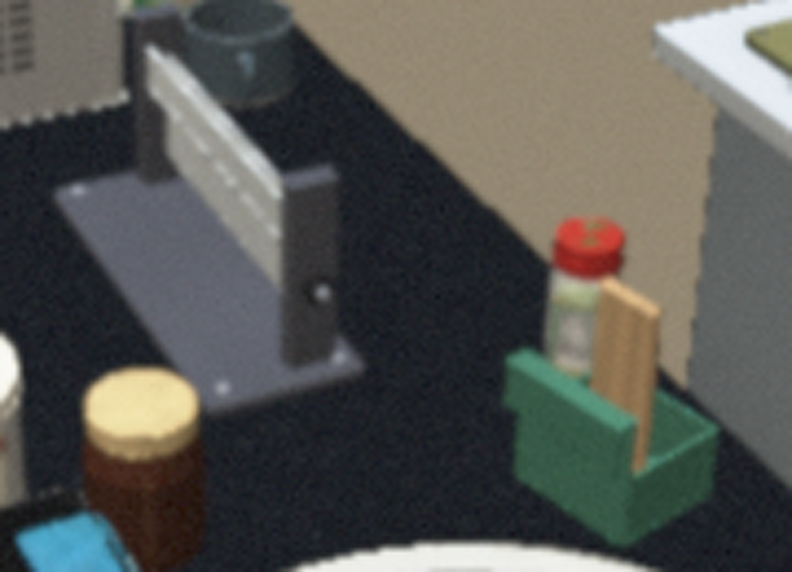

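Top crop: the caddy's web edge runs from (70,220) to (182,188), with its hook side pointing away from the robot. The bright grip top spans (92,271) to (150,258), and the stand base spans (358,32) to (710,165). Side crop: the grip top is at (602,282)–(658,312) and the rail's near end is at (282,185).

```bash
python3 - <<'E'
from h import *
import pickle
S=pickle.load(open('S0.pkl','rb'));T=S['top'];D=S['side']
ct=lambda u,v:((u+.5)/4-.5+180,(v+.5)/4-.5+150)
cs=lambda u,v:((u+.5)/4.4-.5+240,(v+.5)/4.4-.5+180)
f=lambda P:np.round(P*1000,1)
# masks top x8
im=T['img'][150:250,180:380];k=8
b=cv2.resize(im,None,fx=k,fy=k,interpolation=cv2.INTER_CUBIC).astype(int)
def rect(m,z,n):
    m=cv2.morphologyEx(m.astype(np.uint8),cv2.MORPH_OPEN,np.ones((9,9)))
    c=max(cv2.findContours(m,0,2)[0],key=cv2.contourArea)
    q=cv2.boxPoints(cv2.minAreaRect(c)); P=np.array([onz(T,(u+.5)/k-.5+180,(v+.5)/k-.5+150,z) for u,v in q])
    print(n,f(P[:,:2]).tolist(),'c',f(P.mean(0)),'sides',f(np.linalg.norm(P-np.roll(P,1,0),axis=1)))
    e=P[1]-P[0];g=P[2]-P[1];e=e if np.linalg.norm(e)>np.linalg.norm(g) else g
    print('  angle long side',np.degrees(np.arctan2(e[1],e[0])))
R_,G,B=b[...,0],b[...,1],b[...,2]
base=(b.sum(2)>170)&(abs(R_-G)<40)
base[:, :300*2]=0; base[:,760*2:]=0; base[360*2:]=0
base[:20*2]=0
rect(base,.008,'base')
wh=(b.sum(2)>480); wh[:, :350*2]=0; wh[170*2:]=0;wh[:60*2]=0
rect(wh,.12,'white')
g=(G-R_>25)&(G>B)
web=g.copy()
tan=(R_>190)&(R_-B>50)&(R_-G<90); tan[:,170*2:]=0
rect(tan,.138,'griptop')
for n,p in dict(webOL=(70,220),webOR=(181,187)).items(): print(n,f(onz(T,*ct(*p),.092)))
print('basket front L/R z50',f(onz(T,*ct(106,330),.05)),f(onz(T,*ct(224,302),.0)))
print('grip tri left end',tri(T,ct(91,272),D,cs(632,297)))
for n,p,z in[('web outR',(508,360),.092),('web outL',(634,428),.092),('basebotL',(625,545),0),('gripA',(602,282),.138),('gripB',(658,312),.138)]: print(n,f(onz(D,*cs(*p),z)))
for n,p,z in[('jar',(276,321),.106)]: print(n,f(onz(T,*ct(*p),z)))
# column tops
for n,p in dict(LfL=(352,80),LbL=(352,125),RR=(716,80),RRf=(716,125)).items(): print(n,f(onz(T,*ct(*p),.15)))
E
```

```text
base [[712.4, 199.2], [707.2, -122.4], [594.3, -119.3], [599.9, 200.1]] c [653.5  39.4   8. ] sides [112.5 321.6 113.  319.4]
  angle long side -90.91332211769469
white [[644.7, 154.7], [640.9, -75.3], [620.3, -74.8], [624.2, 154.9]] c [632.5  39.9 120. ] sides [ 20.5 230.1  20.6 229.8]
  angle long side -90.95639267872137
griptop [[516.0, 364.6], [524.5, 325.5], [515.4, 323.4], [507.0, 362.5]] c [515.7 344.  138. ] sides [ 9.3 40.   9.3 40. ]
  angle long side -77.75827588282625
webOL [553.1 395.   92. ]
webOR [577.  310.5  92. ]
basket front L/R z50 [468.6 379.   50. ] [489.4 296.5   0. ]
grip tri left end (array([0.5180138 , 0.35903429, 0.1454442 ]), np.float64(0.015994699088923803))
web outR [579.4 314.4  92. ]
web outL [549.1 401.8  92. ]
basebotL [542.3 395.7   0. ]
gripA [526.1 326.3 138. ]
gripB [514.1 366.3 138. ]
jar [473.1 235.9 106. ]
LfL [648.6 171.9 150. ]
LbL [615.3 172.2 150. ]
RR [644.2 -96.1 150. ]
RRf [610.7 -95.3 150. ]
```

Emit:
step_arm(steps=[[[-4, -1.5, 0], [0, 0, 0]], [[-4, -1.5, 0], [0, 0, 0]], [[-4, -1.5, 0], [0, 0, 0]], [[-4, -1.5, 0], [0, 0, 0]], [[-4, -1.5, 0], [0, 0, 0]], [[-4, -1.5, 0], [0, 0, 0]], [[-4, -1.5, 0], [0, 0, 0]], [[-4, -1.5, 0], [0, 0, 0]], [[-4, -1.5, 0], [0, 0, 0]], [[-4, -1.5, 0], [0, 0, 0]]], claw=0.2)

```text
clock: 1.35
tool_pos: [0.5126, 0.3506, 0.2573]
eef_rot: [0.134, 0.991, -0.0, -0.0]
contact_force: [0.4, -0.4, 0.4]
opening: 0.603
finger_force: 0.0
```

Emit:
step_arm(steps=[[[0, 0, 0], [0, 0, 8.4]], [[0, 0, 0], [0, 0, 8.4]], [[0, 0, 0], [0, 0, 8.4]], [[0, 0, 0], [0, 0, 8.4]], [[0, 0, 0], [0, 0, 8.4]], [[0, 0, 0], [0, 0, 8.4]], [[0, 0, 0], [0, 0, 8.2]], [[0, 0, 0], [0, 0, 0]], [[0, 0, 0], [0, 0, 0]]])

```text
clock: 2.48
tool_pos: [0.5116, 0.3517, 0.2574]
eef_rot: [0.601, 0.799, -0.0, -0.0]
contact_force: [-0.3, 0.7, -0.1]
opening: 0.599
finger_force: 0.0
```

```bash
cat >> h.py <<'E'
def togo(P,yaw):
    s=sensors.get_state();M=R.from_quat(s['eef_rot']).as_matrix()
    d=M.T@(np.array(P)-s['tool_pos'])*100
    c=np.degrees(np.arctan2(M[1,1],M[0,1]))
    print('pos',s['tool_pos'].round(4),'yaw of tool y',c.round(2),'tilt z',M[:,2].round(4),'shift cm',d.round(2),'turn z',round(c-yaw,2),'F',s['contact_force'].round(2),'open',round(s['opening'],3),'t',s['clock'])
E
python3 - <<'E'
from h import *
togo([.517,.345,.2],16)
s=snap('top','t2.png');d=snap('side','s2.png')
a=cv2.resize(s['img'][170:250,170:270,::-1],None,fx=5,fy=5,interpolation=cv2.INTER_CUBIC)
b=cv2.resize(d['img'][190:310,310:430,::-1],None,fx=3.34,fy=3.34,interpolation=cv2.INTER_CUBIC)[:400]
b=cv2.copyMakeBorder(b,0,400-b.shape[0],0,0,0)
cv2.imwrite('pics/c3.png',np.hstack([a[:400],b])[:, :800])
E
```

```text
pos [0.5116 0.3517 0.2574] yaw of tool y 16.14 tilt z [-5.e-04 -3.e-04 -1.e+00] shift cm [-0.79  0.34  5.74] turn z 0.14 F [-0.3   0.65 -0.11] open 0.599 t 2.475
```

Emit:
step_arm(steps=[[[-0.8, 0.3, 0], [0, 0, 0]], [[0, 0, 3], [0, 0, 0]], [[0, 0, 3], [0, 0, 0]], [[0, 0, 2.5], [0, 0, 0]], [[0, 0, 2], [0, 0, 0]], [[0, 0, 1.5], [0, 0, 0]], [[0, 0, 1], [0, 0, 0]], [[0, 0, 0.8], [0, 0, 0]], [[0, 0, 0], [0, 0, 0]], [[0, 0, 0], [0, 0, 0]]])

```text
clock: 3.82
tool_pos: [0.5172, 0.3451, 0.1203]
eef_rot: [0.602, 0.799, 0.001, 0.0]
contact_force: [0.3, 0.5, -0.2]
opening: 0.597
finger_force: 0.0
```

```bash
python3 - <<'E'
from h import *
togo([.517,.345,.118],16)
s=snap('top','t2.png');d=snap('side','s2.png')
a=cv2.resize(s['img'][170:250,170:270,::-1],None,fx=4,fy=4,interpolation=cv2.INTER_CUBIC)
b=cv2.resize(d['img'][190:310,310:430,::-1],(400,400),interpolation=cv2.INTER_CUBIC)[:400]
a=cv2.copyMakeBorder(a,0,80,0,0,0)
cv2.imwrite('pics/c3.png',np.hstack([a,b]))
E
```

```text
pos [0.5172 0.3451 0.1203] yaw of tool y 16.0 tilt z [ 9.e-04  7.e-04 -1.e+00] shift cm [-0.   -0.02  0.23] turn z 0.0 F [ 0.27  0.54 -0.16] open 0.597 t 3.825
```

View pics/c3.png

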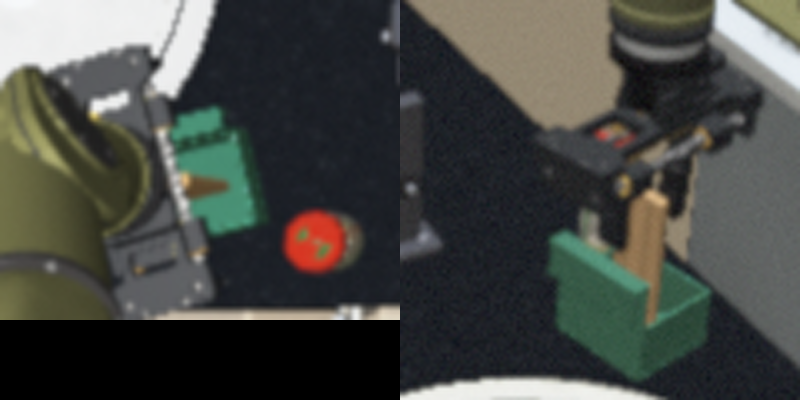

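In the right-hand view the wooden grip at (650,230) stands between the two fingers and the caddy is undisturbed. I'll lower 2 mm and close.

Emit:
step_arm(steps=[[[0, 0, 0.2], [0, 0, 0]], [[0, 0, 0], [0, 0, 0]], [[0, 0, 0], [0, 0, 0]], [[0, 0, 0], [0, 0, 0]], [[0, 0, 0], [0, 0, 0]], [[0, 0, 0], [0, 0, 0]]], claw=-1, grip_force=40)

```text
clock: 4.68
tool_pos: [0.5169, 0.3449, 0.1176]
eef_rot: [0.602, 0.799, 0.0, -0.0]
contact_force: [0.6, 1.2, -1.3]
opening: 0.109
finger_force: 39.8
```

Emit:
step_arm(steps=[[[0, 0, -0.5], [0, 0, 0]], [[0, 0, -1.5], [0, 0, 0]], [[0, 0, -2.5], [0, 0, 0]], [[0, 0, -3], [0, 0, 0]], [[0, 0, -3], [0, 0, 0]], [[0, 0, -2], [0, 0, 0]], [[0, 0, -0.5], [0, 0, 0]], [[0, 0, 0], [0, 0, 0]]])

```text
clock: 5.68
tool_pos: [0.5167, 0.3448, 0.2479]
eef_rot: [0.602, 0.799, 0.0, -0.0]
contact_force: [-0.9, -0.0, -3.1]
opening: 0.108
finger_force: 39.8
```

Emit:
step_arm(steps=[[[-1.5, -0.2, 0], [0, 0, 0]], [[-3, -0.4, 0], [0, 0, 0]], [[-3.8, -0.6, 0], [0, 0, 0]], [[-3.8, -0.6, 0], [0, 0, 0]], [[-4, -0.6, 0], [0, 0, 0]], [[-4, -0.6, 0], [0, 0, 0]], [[-3.8, -0.6, 0], [0, 0, 0]], [[-3.5, -0.4, 0], [0, 0, 0]], [[-2, -0.2, 0], [0, 0, 0]], [[-1.1, -0.1, 0], [0, 0, 0]]])

```text
clock: 6.92
tool_pos: [0.559, 0.0371, 0.247]
eef_rot: [0.603, 0.798, -0.001, -0.0]
contact_force: [0.3, 0.8, -2.1]
opening: 0.111
finger_force: 39.8
```

Emit:
step_arm(steps=[[[0, 0, 0], [0, 0, 3]], [[0, 0, 0], [0, 0, 5]], [[0, 0, 0], [0, 0, 5]], [[0, 0, 0], [0, 0, 3]], [[0, 0, 0], [0, 0, 1]], [[0, 0, 0], [0, 0, 0]], [[0, 0, 0], [0, 0, 0]]])

```text
clock: 7.8
tool_pos: [0.5595, 0.0399, 0.2476]
eef_rot: [0.713, 0.701, -0.0, -0.0]
contact_force: [0.4, -0.3, -2.8]
opening: 0.108
finger_force: 39.8
```

```bash
python3 - <<'E'
from h import *
import pickle
togo([.56,.04,.23],-0.95)
s=snap('top','t3.png');d=snap('side','s3.png');pickle.dump({'top':s,'side':d},open('S3.pkl','wb'))
a=cv2.resize(s['img'][140:220,260:370,::-1],None,fx=4,fy=4,interpolation=cv2.INTER_CUBIC)
b=cv2.resize(d['img'][130:280,230:390,::-1],None,fx=3.2,fy=3.2,interpolation=cv2.INTER_CUBIC)[:480,:360]
b=cv2.resize(d['img'][150:270,240:340,::-1],None,fx=5,fy=5,interpolation=cv2.INTER_CUBIC)
b=cv2.resize(d['img'][130:280,230:390,::-1],None,fx=4,fy=4,interpolation=cv2.INTER_CUBIC)
cv2.imwrite('pics/c4.png',b);cv2.imwrite('pics/c5.png',a)
E
```

```text
pos [0.5595 0.0399 0.2476] yaw of tool y -0.96 tilt z [-2.e-04  1.e-04 -1.e+00] shift cm [0.01 0.05 1.76] turn z -0.01 F [ 0.41 -0.35 -2.84] open 0.108 t 7.8
```

View pics/c4.png

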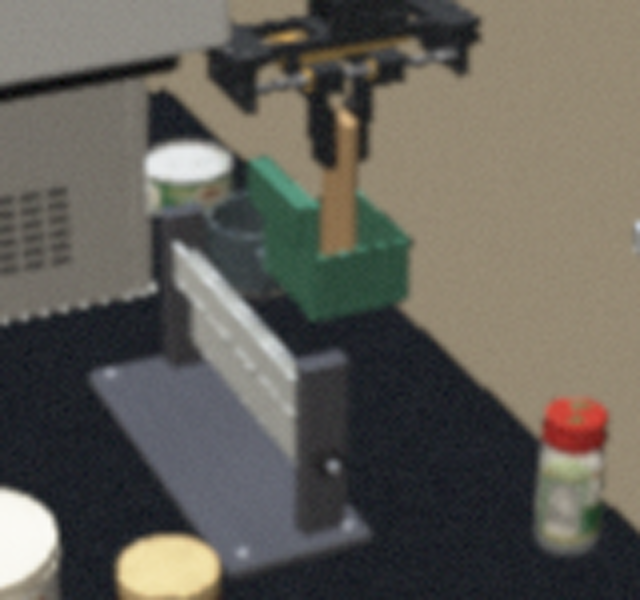

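The caddy hangs level in the gripper in front of the rail, with its web at (250–310, 160–210) and basket corner at (318,318). Next I'll compare predicted points with the pictures.

```bash
python3 - <<'E'
from h import *
import pickle
S=pickle.load(open('S3.pkl','rb'))
st=sensors.get_state();M=R.from_euler('z',-.96,degrees=True).as_matrix()
O=st['tool_pos']-[0,0,.118]
pt={'botBL':(38,45,0),'botFL':(-38,45,0),'topFL':(-38,45,50),'webOL':(52,45,92),'webOR':(52,-45,92),'webIL':(36,45,92),'tongL':(52,45,58),'gripL':(0,22,138)}
SO=np.array([.6335,.0385,0])
sp={'LcolTop_fL':(-20,133,150),'LcolTop_bL':(14,133,150),'LcolTop_bR':(14,117,150),'LcolTop_fR':(-20,117,150),'rearTopL':(8,117,128),'rearTopR':(8,-117,128),'baseBL':None}
b=cv2.imread('pics/c4.png');
for d,o,c in((pt,O,(0,0,255)),(sp,SO,(255,0,255))):
  for n,p in d.items():
    if p is None: continue
    u,v=proj(S['side'],o+M@np.array(p)/1000); x,y=(u-230+.5)*4-.5,(v-130+.5)*4-.5
    cv2.circle(b,(int(round(x)),int(round(y))),3,c,1)
a=cv2.imread('pics/c5.png')
sp.update(lipR=(-8,-117,120),lipL=(-8,117,120),rcol=(-20,-117,150),rc2=(14,-133,150))
for d,o,c in((pt,O,(0,0,255)),(sp,SO,(255,0,255))):
  for n,p in d.items():
    if p is None: continue
    u,v=proj(S['top'],o+M@np.array(p)/1000); x,y=(u-260+.5)*4-.5,(v-140+.5)*4-.5
    cv2.circle(a,(int(round(x)),int(round(y))),3,c,1)
b=b[80:560,60:440];a=cv2.copyMakeBorder(a,0,160,0,0,0)[:, :420]
cv2.imwrite('pics/c6.png',np.hstack([b,a]))
E
```

```text
(no output)
```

View pics/c6.png

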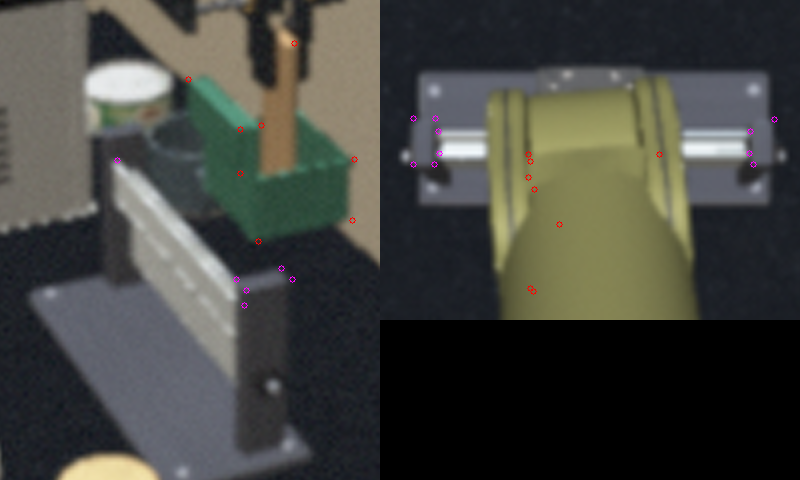

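Caddy points in the side view match within about 1 px (2 mm), e.g. the basket corner is predicted at (258,241). The rail's far top corner matches its prediction at (117,160). I'll compare caddy and column edges more finely with 1-D profiles.

```bash
python3 - <<'E'
from h import *
import pickle
S=pickle.load(open('S3.pkl','rb'));S0=pickle.load(open('S0.pkl','rb'))
M=R.from_euler('z',-.96,degrees=True).as_matrix()
O=np.array([.5595,.0399,.1296]);SO=np.array([.6335,.0385,0])
def edge(s,o,a,b,n=15,w=5,ch=None,dirn=None):
    """mean offset (px) normal to predicted line a-b of the strongest edge; positive along normal (right-hand of a->b rotated +90 in image)"""
    g=s['img'].astype(np.float32); g=g.mean(2) if ch is None else g@np.array(ch,np.float32)
    P=[np.array(proj(s,o+M@np.array(p)/1000.)) for p in(a,b)]
    t=(P[1]-P[0]);t/=np.linalg.norm(t);nn=np.array([-t[1],t[0]]);off=np.arange(-w,w+.01,.1)
    prof=[]
    for k in np.linspace(.2,.8,n):
        q=P[0]+(P[1]-P[0])*k+off[:,None]*nn
        prof.append(cv2.remap(g,q[:,0].astype(np.float32)[None],q[:,1].astype(np.float32)[None],cv2.INTER_CUBIC)[0])
    pr=cv2.GaussianBlur(np.mean(prof,0)[None],(0,0),4)[0]; d=np.gradient(pr,.1)[5:-5]
    i=np.argsort(-abs(d)); pk=[j for j in range(1,len(d)-1) if abs(d[j])>=abs(d[j-1]) and abs(d[j])>abs(d[j+1])]
    pk=sorted(pk,key=lambda j:-abs(d[j]))[:3]
    # px per mm for +x, +y, +z shift
    m=(np.array(a)+np.array(b))/2; p0=np.array(proj(s,o+M@m/1000))
    sens=[round(float(nn@(np.array(proj(s,o+M@(m+e)/1000))-p0)),2) for e in np.eye(3)]
    return [(round(off[5+j],1),round(float(d[j]))) for j in pk],'sens',sens
s=S['side']
gr=[-1,1.5,-.5]
print('caddy')
for n,a,b,c in[('BL vert',(40,45,10),(40,45,50),None),('FL vert',(-38,45,0),(-38,45,50),None),('bottom L',(-38,45,0),(38,45,0),None),('bottom back',(40,45,0),(40,-45,0),None),('tongue low',(52,45,58),(52,-45,58),None),('web out',(52,45,92),(52,-45,92),None),('web in',(36,45,92),(36,-45,92),None)]: print(n,edge(s,O,a,b))
print('stand side')
for n,a,b in[('L col silh left',(14,117,20),(14,117,140)),('L col near edge',(14,133,20),(14,133,140)),('L col silh right',(-20,133,15),(-20,133,140)),('R col',(14,-133,110),(14,-133,150)),('rear top',(8,60,128),(8,-117,128)),('rear in top',(5,60,128),(5,-117,128)),('lip',(-8,60,120),(-8,-117,120))]: print(n,edge(s,SO,a,b))
print('stand top')
for n,a,b in[('Lcol back',(14,117,150),(14,133,150)),('Lcol front',(-20,117,150),(-20,133,150)),('Rcol back',(14,-117,150),(14,-133,150)),('Rcol front',(-20,-117,150),(-20,-133,150)),('rear out',(8,-100,128),(8,100,128)),('rear in',(5,-100,128),(5,100,128)),('lip in',(-5,-100,120),(-5,100,120)),('lip out',(-8,-100,120),(-8,100,120)),('Lcol out',(14,133,150),(-20,133,150)),('Rcol out',(14,-133,150),(-20,-133,150))]: print(n,edge(S0['top'],SO,a,b))
E
```

```text
caddy
BL vert ([(np.float64(-1.6), -3), (np.float64(2.0), -2), (np.float64(-0.4), -2)], 'sens', [-0.32, 0.15, 0.0])
FL vert ([(np.float64(-1.1), 29), (np.float64(-3.9), 0), (np.float64(2.5), 0)], 'sens', [-0.3, 0.16, -0.0])
bottom L ([(np.float64(-0.0), 11), (np.float64(2.9), -1), (np.float64(-4.2), 1)], 'sens', [0.0, -0.19, 0.29])
bottom back ([(np.float64(-0.3), 11), (np.float64(-3.6), 3), (np.float64(4.2), -2)], 'sens', [-0.27, -0.0, 0.2])
tongue low ([(np.float64(-4.4), -2), (np.float64(-3.0), -2), (np.float64(0.8), 2)], 'sens', [-0.27, -0.0, 0.22])
web out ([(np.float64(-0.4), 25), (np.float64(4.1), 7), (np.float64(2.3), -3)], 'sens', [-0.27, 0.0, 0.23])
web in ([(np.float64(-4.3), 20), (np.float64(-0.5), 6), (np.float64(4.4), -2)], 'sens', [-0.27, 0.0, 0.23])
stand side
L col silh left ([(np.float64(-0.1), -29), (np.float64(2.8), -5), (np.float64(-3.8), 4)], 'sens', [-0.33, 0.15, -0.0])
L col near edge ([(np.float64(-2.5), -27), (np.float64(0.4), -5), (np.float64(4.4), 2)], 'sens', [-0.33, 0.15, -0.0])
L col silh right ([(np.float64(-2.1), -8), (np.float64(4.0), 0), (np.float64
[... 910 characters left out ...]
], 'sens', [-0.34, 0.0, -0.04])
rear out ([(np.float64(0.2), -48), (np.float64(-2.8), -44), (np.float64(-1.2), 15)], 'sens', [0.33, -0.0, 0.05])
rear in ([(np.float64(1.2), -48), (np.float64(-1.8), -44), (np.float64(-0.2), 15)], 'sens', [0.33, -0.0, 0.05])
lip in ([(np.float64(-1.9), 75), (np.float64(1.8), -44), (np.float64(3.4), 15)], 'sens', [0.33, -0.0, 0.04])
lip out ([(np.float64(-0.9), 75), (np.float64(2.8), -44), (np.float64(-3.7), -5)], 'sens', [0.33, -0.0, 0.04])
Lcol out ([(np.float64(-0.0), -19), (np.float64(2.6), -14), (np.float64(-4.4), 14)], 'sens', [-0.0, 0.34, 0.04])
Rcol out ([(np.float64(0.6), 28), (np.float64(-2.6), 12), (np.float64(-1.3), -1)], 'sens', [0.0, 0.34, -0.04])
```

Emit:
step_arm(steps=[[[0, 0.5, 0], [0, 0, 0]], [[0, 0.8, 0], [0, 0, 0]], [[0, 0.7, 0], [0, 0, 0]], [[0, 0.3, 0], [0, 0, 0]], [[0, 0, 0.7], [0, 0, 0]], [[0, 0, 1.2], [0, 0, 0]], [[0, 0, 1.4], [0, 0, 0]], [[0, 0, 1.2], [0, 0, 0]], [[0, 0, 0.6], [0, 0, 0]], [[0, 0, 0.1], [0, 0, 0]], [[0, 0, 0], [0, 0, 0]], [[0, 0, 0], [0, 0, 0]]])

```text
clock: 9.4
tool_pos: [0.5829, 0.0395, 0.1962]
eef_rot: [0.713, 0.701, 0.0, 0.0]
contact_force: [-0.1, -0.3, -2.0]
opening: 0.112
finger_force: 39.8
```

```bash
python3 - <<'E'
from h import *
togo([.5825,.0402,.16],-0.95)
d=snap('side','s7.png')
cv2.imwrite('pics/c7.png',cv2.resize(d['img'][150:270,240:340,::-1],None,fx=5,fy=5,interpolation=cv2.INTER_CUBIC))
E
```

```text
pos [0.5829 0.0395 0.1962] yaw of tool y -1.0 tilt z [ 1.e-03  2.e-04 -1.e+00] shift cm [ 0.07 -0.05  3.62] turn z -0.05 F [-0.09 -0.29 -1.96] open 0.112 t 9.4
```

View pics/c7.png

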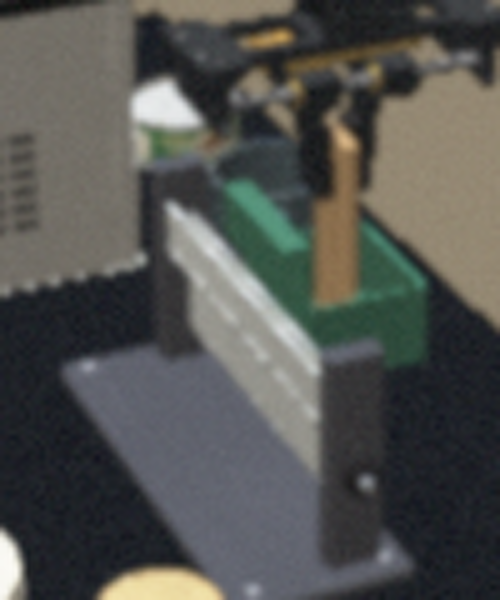

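The caddy's web, (230,185)–(305,250), is above and just behind the lip, and nothing is touching. I'll go down slowly.

Emit:
step_arm(steps=[[[0, 0, 0.15], [0, 0, 0]], [[0, 0, 0.15], [0, 0, 0]], [[0, 0, 0.15], [0, 0, 0]], [[0, 0, 0.15], [0, 0, 0]], [[0, 0, 0.15], [0, 0, 0]], [[0, 0, 0.1], [0, 0, 0]], [[0, 0, 0], [0, 0, 0]]])

```text
clock: 10.32
tool_pos: [0.5825, 0.0394, 0.1871]
eef_rot: [0.713, 0.701, -0.0, -0.0]
contact_force: [-1.2, -0.6, -2.2]
opening: 0.109
finger_force: 39.8
```

Emit:
step_arm(steps=[[[0, 0, 0.1], [0, 0, 0]], [[0, 0, 0.1], [0, 0, 0]], [[0, 0, 0.1], [0, 0, 0]], [[0, 0, 0.1], [0, 0, 0]]])

```text
clock: 10.82
tool_pos: [0.5826, 0.0395, 0.1831]
eef_rot: [0.713, 0.701, 0.0, -0.0]
contact_force: [0.2, 0.1, -2.2]
opening: 0.109
finger_force: 39.8
```

Emit:
step_arm(steps=[[[0, 0, 0.1], [0, 0, 0]], [[0, 0, 0.1], [0, 0, 0]], [[0, 0, 0.1], [0, 0, 0]], [[0, 0, 0.1], [0, 0, 0]]])

```text
clock: 11.32
tool_pos: [0.5826, 0.0395, 0.1791]
eef_rot: [0.713, 0.701, 0.0, -0.0]
contact_force: [-0.3, 0.1, -2.9]
opening: 0.113
finger_force: 39.8
```

Emit:
step_arm(steps=[[[0, 0, 0.1], [0, 0, 0]], [[0, 0, 0.1], [0, 0, 0]], [[0, 0, 0.1], [0, 0, 0]], [[0, 0, 0.1], [0, 0, 0]]])

```text
clock: 11.82
tool_pos: [0.5826, 0.0394, 0.1751]
eef_rot: [0.713, 0.701, 0.0, -0.0]
contact_force: [0.0, -0.3, -2.2]
opening: 0.109
finger_force: 39.8
```

Emit:
step_arm(steps=[[[0, 0, 0.1], [0, 0, 0]], [[0, 0, 0.1], [0, 0, 0]], [[0, 0, 0.1], [0, 0, 0]], [[0, 0, 0.1], [0, 0, 0]]])

```text
clock: 12.32
tool_pos: [0.5826, 0.0395, 0.1711]
eef_rot: [0.713, 0.701, 0.0, -0.0]
contact_force: [-0.3, 0.7, -2.5]
opening: 0.112
finger_force: 39.8
```

Emit:
step_arm(steps=[[[0, 0, 0.1], [0, 0, 0]], [[0, 0, 0.1], [0, 0, 0]], [[0, 0, 0.1], [0, 0, 0]]])

```text
clock: 12.7
tool_pos: [0.5826, 0.0394, 0.1681]
eef_rot: [0.713, 0.701, 0.0, -0.0]
contact_force: [0.1, -0.2, -1.5]
opening: 0.114
finger_force: 39.8
```

Emit:
step_arm(steps=[[[0, 0, 0.1], [0, 0, 0]], [[0, 0, 0.1], [0, 0, 0]], [[0, 0, 0.1], [0, 0, 0]]])

```text
clock: 13.08
tool_pos: [0.5826, 0.0395, 0.1651]
eef_rot: [0.713, 0.701, 0.0, -0.0]
contact_force: [0.7, 0.1, -2.4]
opening: 0.113
finger_force: 39.8
```

Emit:
step_arm(steps=[[[0, 0, 0.1], [0, 0, 0]], [[0, 0, 0.1], [0, 0, 0]]])

```text
clock: 13.32
tool_pos: [0.5826, 0.0395, 0.1631]
eef_rot: [0.713, 0.701, 0.0, -0.0]
contact_force: [-0.5, -0.1, -2.2]
opening: 0.108
finger_force: 39.8
```

Emit:
step_arm(steps=[[[0, 0, 0.1], [0, 0, 0]], [[0, 0, 0.1], [0, 0, 0]]])

```text
clock: 13.58
tool_pos: [0.5826, 0.0395, 0.1611]
eef_rot: [0.713, 0.701, 0.0, -0.0]
contact_force: [1.0, 0.7, -2.2]
opening: 0.109
finger_force: 39.8
```

Emit:
step_arm(steps=[[[0, 0, 0.1], [0, 0, 0]], [[0, 0, 0.1], [0, 0, 0]]])

```text
clock: 13.82
tool_pos: [0.5826, 0.0395, 0.1591]
eef_rot: [0.713, 0.701, 0.0, -0.0]
contact_force: [0.1, -0.7, -2.6]
opening: 0.11
finger_force: 39.8
```

Emit:
step_arm(steps=[[[0, 0, 0.1], [0, 0, 0]], [[0, 0, 0.1], [0, 0, 0]]])

```text
clock: 14.08
tool_pos: [0.5826, 0.0394, 0.1571]
eef_rot: [0.713, 0.701, 0.0, -0.0]
contact_force: [0.0, 0.1, -1.9]
opening: 0.109
finger_force: 39.8
```

Emit:
step_arm(steps=[[[0, 0, 0.1], [0, 0, 0]]])

```text
clock: 14.2
tool_pos: [0.5826, 0.0395, 0.1561]
eef_rot: [0.713, 0.701, 0.0, -0.0]
contact_force: [1.1, -0.2, -3.3]
opening: 0.109
finger_force: 39.8
```

Emit:
step_arm(steps=[[[0, 0, 0.1], [0, 0, 0]]])

```text
clock: 14.32
tool_pos: [0.5826, 0.0395, 0.1551]
eef_rot: [0.713, 0.701, 0.0, -0.0]
contact_force: [0.3, 1.1, -2.6]
opening: 0.11
finger_force: 39.8
```

Emit:
step_arm(steps=[[[0, 0, 0.1], [0, 0, 0]]])

```text
clock: 14.45
tool_pos: [0.5824, 0.0395, 0.1544]
eef_rot: [0.713, 0.701, -0.0, -0.0]
contact_force: [-3.1, -0.5, 4.6]
opening: 0.108
finger_force: 39.8
```

Contact at TCP z ≈ 0.1545, which puts the floor at about 95 mm, well below any possible lip contact. The tongue is on the floor, so I'll ease the press a little and slide right.

Emit:
step_arm(steps=[[[0, 0, -0.03], [0, 0, 0]], [[0, 0, 0], [0, 0, 0]]])

```text
clock: 14.7
tool_pos: [0.5826, 0.0395, 0.1546]
eef_rot: [0.713, 0.701, 0.0, -0.0]
contact_force: [-1.5, 0.3, 0.2]
opening: 0.109
finger_force: 39.8
```

Emit:
step_arm(steps=[[[-0.2, 0, 0], [0, 0, 0]], [[-0.4, 0, 0], [0, 0, 0]], [[-0.4, 0, 0], [0, 0, 0]]])

```text
clock: 15.08
tool_pos: [0.5827, 0.0292, 0.1546]
eef_rot: [0.713, 0.701, 0.0, 0.0]
contact_force: [-0.7, 0.8, -1.4]
opening: 0.106
finger_force: 39.8
```

Emit:
step_arm(steps=[[[-0.4, 0, 0], [0, 0, 0]], [[-0.4, 0, 0], [0, 0, 0]], [[-0.4, 0, 0], [0, 0, 0]], [[-0.4, 0, 0], [0, 0, 0]], [[-0.4, 0, 0], [0, 0, 0]], [[-0.4, 0, 0], [0, 0, 0]]])

```text
clock: 15.82
tool_pos: [0.582, 0.0053, 0.1545]
eef_rot: [0.713, 0.701, 0.0, -0.0]
contact_force: [0.6, 0.7, -0.1]
opening: 0.11
finger_force: 39.8
```

Emit:
step_arm(steps=[[[-0.4, 0, 0], [0, 0, 0]], [[-0.4, 0, 0], [0, 0, 0]], [[-0.4, 0, 0], [0, 0, 0]], [[-0.4, 0, 0], [0, 0, 0]], [[-0.4, 0, 0], [0, 0, 0]], [[-0.3, 0, 0], [0, 0, 0]]])

```text
clock: 16.58
tool_pos: [0.5816, -0.0179, 0.1545]
eef_rot: [0.713, 0.701, -0.0, -0.0]
contact_force: [-0.7, 0.9, 0.3]
opening: 0.109
finger_force: 39.8
```

Emit:
step_arm(steps=[[[-0.15, 0, 0], [0, 0, 0]], [[-0.15, 0, 0], [0, 0, 0]], [[-0.15, 0, 0], [0, 0, 0]], [[-0.15, 0, 0], [0, 0, 0]]])

```text
clock: 17.08
tool_pos: [0.5815, -0.0235, 0.1545]
eef_rot: [0.713, 0.701, 0.0, -0.0]
contact_force: [-0.2, 1.1, 0.8]
opening: 0.11
finger_force: 39.9
```

Emit:
step_arm(steps=[[[-0.1, 0, 0], [0, 0, 0]], [[-0.1, 0, 0], [0, 0, 0]], [[-0.1, 0, 0], [0, 0, 0]]])

```text
clock: 17.45
tool_pos: [0.5814, -0.0266, 0.1545]
eef_rot: [0.713, 0.701, 0.0, -0.0]
contact_force: [0.1, 1.7, 0.6]
opening: 0.107
finger_force: 39.9
```

Emit:
step_arm(steps=[[[-0.1, 0, 0], [0, 0, 0]], [[-0.1, 0, 0], [0, 0, 0]]])

```text
clock: 17.7
tool_pos: [0.5814, -0.0286, 0.1545]
eef_rot: [0.713, 0.701, 0.0, -0.0]
contact_force: [0.3, 1.9, 0.1]
opening: 0.111
finger_force: 39.9
```

Emit:
step_arm(steps=[[[-0.1, 0, 0], [0, 0, 0]]])

```text
clock: 17.82
tool_pos: [0.5814, -0.0296, 0.1545]
eef_rot: [0.713, 0.701, 0.0, -0.0]
contact_force: [0.7, 2.4, 0.4]
opening: 0.111
finger_force: 39.9
```

Emit:
step_arm(steps=[[[-0.1, 0, 0], [0, 0, 0]]])

```text
clock: 17.95
tool_pos: [0.5813, -0.0306, 0.1545]
eef_rot: [0.713, 0.701, 0.0, -0.0]
contact_force: [-0.4, 1.0, 0.6]
opening: 0.111
finger_force: 39.9
```

Emit:
step_arm(steps=[[[-0.1, 0, 0], [0, 0, 0]]])

```text
clock: 18.08
tool_pos: [0.5814, -0.0316, 0.1545]
eef_rot: [0.713, 0.701, 0.0, -0.0]
contact_force: [0.4, 2.0, 1.1]
opening: 0.107
finger_force: 39.9
```

Emit:
step_arm(steps=[[[-0.1, 0, 0], [0, 0, 0]]])

```text
clock: 18.2
tool_pos: [0.5813, -0.0323, 0.1545]
eef_rot: [0.713, 0.701, 0.0, -0.0]
contact_force: [-0.3, 3.1, 0.1]
opening: 0.109
finger_force: 39.9
```

Emit:
step_arm(steps=[[[-0.05, 0, 0], [0, 0, 0]], [[0, 0, 0], [0, 0, 0]]])

```text
clock: 18.45
tool_pos: [0.5812, -0.0323, 0.1545]
eef_rot: [0.713, 0.701, 0.0, -0.0]
contact_force: [-0.4, 2.8, 1.1]
opening: 0.107
finger_force: 39.9
```

Emit:
step_arm(steps=[[[-0.05, 0, 0], [0, 0, 0]], [[0, 0, 0], [0, 0, 0]]])

```text
clock: 18.7
tool_pos: [0.5811, -0.0325, 0.1545]
eef_rot: [0.713, 0.701, 0.0, -0.001]
contact_force: [-2.1, 4.7, 0.9]
opening: 0.11
finger_force: 40.0
```

Fy rises while the position holds, so the side has met the column. I'll take one look before letting go.

```bash
python3 - <<'E'
from h import *
d=snap('side','s8.png')
cv2.imwrite('pics/c8.png',cv2.resize(d['img'][150:260,240:340,::-1],None,fx=5,fy=5,interpolation=cv2.INTER_CUBIC))
E
```

```text
(no output)
```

View pics/c8.png

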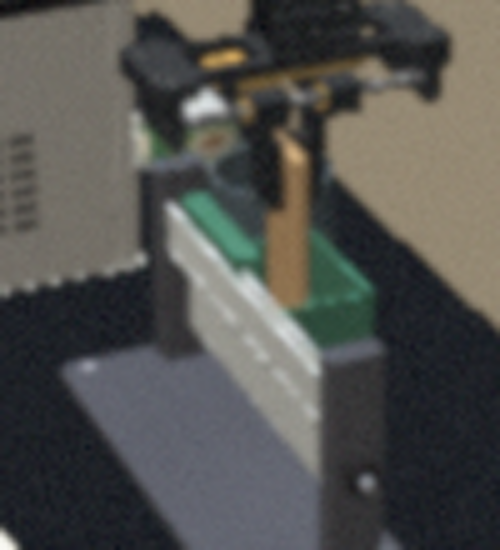

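The web at (185–255, 195–265) sits over the channel, with the tongue hidden behind the rear wall and the right side against the column. I'll let go gently.

Emit:
step_arm(steps=[[[0, 0, 0], [0, 0, 0]], [[0, 0, 0], [0, 0, 0]], [[0, 0, 0], [0, 0, 0]]], grip_force=4)

```text
clock: 19.12
tool_pos: [0.5808, -0.0334, 0.1543]
eef_rot: [0.713, 0.701, -0.0, -0.001]
contact_force: [-2.1, 4.3, 0.2]
opening: 0.117
finger_force: 4.0
```

Emit:
step_arm(steps=[[[0, 0, 0], [0, 0, 0]], [[0, 0, 0], [0, 0, 0]], [[0, 0, 0], [0, 0, 0]], [[0, 0, 0], [0, 0, 0]], [[0, 0, 0], [0, 0, 0]], [[0, 0, 0], [0, 0, 0]]], claw=0.1)

```text
clock: 19.88
tool_pos: [0.5814, -0.0336, 0.1545]
eef_rot: [0.713, 0.701, 0.0, 0.0]
contact_force: [-0.2, -0.3, -0.5]
opening: 0.55
finger_force: 0.0
```

Emit:
step_arm(steps=[[[0, 0, -0.5], [0, 0, 0]], [[0, 0, -1], [0, 0, 0]], [[0, 0, -1.5], [0, 0, 0]], [[0, 0, -2], [0, 0, 0]], [[0, 0, -2], [0, 0, 0]], [[0, 0, -2], [0, 0, 0]], [[0, 0, -2], [0, 0, 0]], [[0, 0, -1], [0, 0, 0]], [[0, 0, 0], [0, 0, 0]], [[0, 0, 0], [0, 0, 0]]])

```text
clock: 21.12
tool_pos: [0.5808, -0.0335, 0.2739]
eef_rot: [0.713, 0.701, -0.0, -0.0]
contact_force: [0.2, 0.2, 0.3]
opening: 0.552
finger_force: 0.0
```

```bash
python3 - <<'E'
from h import *
togo([.58,-.03,.2],-1)
d=snap('side','s9.png');t=snap('top','t9.png')
b=cv2.resize(d['img'][150:260,240:340,::-1],None,fx=4,fy=4,interpolation=cv2.INTER_CUBIC)
a=cv2.resize(t['img'][140:250,180:420,::-1],(400,184),interpolation=cv2.INTER_CUBIC)
cv2.imwrite('pics/c9.png',np.hstack([b,cv2.copyMakeBorder(a,0,440-184,0,0,0)]))
E
```

```text
pos [ 0.5808 -0.0335  0.2739] yaw of tool y -0.99 tilt z [-1.3e-03  1.0e-04 -1.0e+00] shift cm [ 0.34 -0.08  7.39] turn z 0.01 F [0.2  0.21 0.27] open 0.552 t 21.125
```

View pics/c9.png

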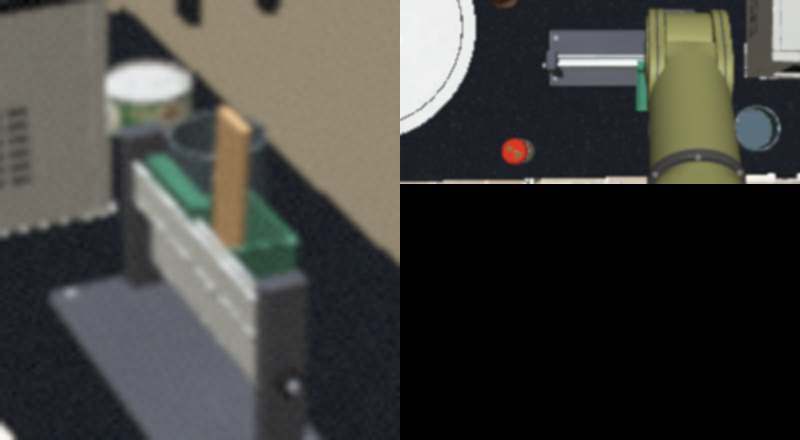

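The caddy hangs free on the rail, with its web at (150–205, 155–215) against the right column. The gripper is clear, and the mug and jar are where they were.

```bash
python3 -c "
from h import *
print(finish_job())"
```

```text
the job is handed in; nothing more can be done
None
```

The caddy is hooked on the rail, slid right until its side met the right column, and released there. It hung free in the last picture, and I handed the job in at about 21 s with measured forces under 10 N throughout; the hand-in gave no verdict.

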